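# Turn the swivel hook home and hang up the shoe horn

## Task

Push the stand's stiff swivel hook round with closed fingers (do not pinch it) until it points out over the long end of its foot and is wedged firmly home against its stop, about a 14 N push near its tip but never above 20 N. Then take the steel shoe horn out of its block by its head, hang it by its eye on the hook, gently and without turning the hook back, and let go. Leave everything else where it is.

Things in the scene. Friction and masses are not known exactly. Their poses are not given: they have to be found in the camera images.
- stand: Fixed hanging stand, origin on the table under the swivel axis, z up. Wooden foot 90 mm wide, 12 mm high, from 33 mm behind the axis (+x) to 117 mm in front (-x, the long end); a dark 16 mm post; on top a dark round swivel head, 28 mm across, from 186 to 212 mm above the table, with the hook's bar.
- pivot (a point): Point on the vertical axis of the swivel, 200 mm above the table, level with the centre line of the hook's bar. It does not turn with the hook: z is up, -x is towards the long end of the foot. The hook starts 1.05 to 2.05 rad short of that; turn it counter-clockwise from above. A friction of 0.25 N m (4 N pushed 60 mm from the axis) holds it. It meets its unseen stop within 0.15 rad either side of -x.
- collar (a joint): Turn of the collar under the swivel head, rad, counter-clockwise from above; 0 at the start. It carries the stop. Pushed by the hook at its stop it stays put up to 0.40 N m, then gives 1 rad per 80 N m more, and friction keeps it in. Firmly home means above 0.003 (11 N pushed 60 mm from the axis; 14 N gives 0.0055, of which it keeps 0.005): too small to read here, so feel the force.
- hook_seat (a point): Middle of the hook's bar, where things hang: on its centre line, 48 mm from the swivel axis, 200 mm above the table. -x points along the bar away from the axis, z up. The dark steel bar is round, 7 mm thick, level; 72 mm from the axis it turns up, its tip ending 13.5 mm above the bar's centre line and 78.5 mm from the axis.
- horn_eye (a point): Centre of the eye in the flat head of the shoe horn; x runs through the eye, y across the head, z up. The eye is 22 mm wide (y), 28 mm high (z). The head is 5 mm thick, 38 mm wide, with upright side edges from 41 mm below to 24 mm above this point: grip these from above, closing along y, so that the hook passes between the fingers. Hung up, this point is 10.5 mm below the bar's centre line.
- horn: Dark steel shoe horn, 156 mm long, 105 to 210 g, standing upright in its block (leaning up to 0.06 rad); origin at its lower end, eye centre 132 mm above it (142 mm above the table at the start). The blade is slightly curved, 41 mm wide (y), within 7 mm thick.
- horn_block: Fixed light wooden block that holds the shoe horn, 56 (x) x 84 (y) x 70 mm high, origin at the centre of its underside. Its slot is open above, 9 mm (x) by 45 mm (y), 60 mm deep, floor 10 mm above the table.
- dish: Bystander, to be left alone: red ceramic bowl-shaped charm dish, 90 mm across, 22 mm high; origin at the centre of its underside.
- timer: Bystander, to be left alone: round aluminium kitchen timer, 62 mm across, 46 mm high with its knob; origin at the centre of its underside.
- clothes_peg: Bystander, to be left alone: bamboo clothes peg lying flat, 75 x 11 x 13 mm, along its x; origin at the centre of its underside.
- polish_tin: Bystander, to be left alone: flat round steel shoe-polish tin, 70 mm across, 28 mm high; origin at the centre of its underside.
- spray: Bystander, to be left alone: white plastic spray bottle, 48 mm across, 165 mm high; origin at the centre of its underside.
- brush: Bystander, to be left alone: wooden shoe brush, 45 x 130 x 38 mm high, long along its y; origin at the centre of its underside.
Things that resemble listed ones, but are neither listed nor needed, are in the scene too. Of the things shaped like the horn, the steel one is meant. What is shaped like the stand but red is not meant.

How it is judged (in metres and radians):
On the way, in this order (a step that is already met when the one before it is completed fails the run):
1. the hook has been pushed firmly home into its wedge (collar turned over 0.003 rad) (value of joint collar above 0.003 rad), for 0.2 s.
2. the shoe horn hangs by its eye on the hook (x of horn_eye in the frame of hook_seat between -0.026 and 0.034 m and y of horn_eye in the frame of hook_seat between -0.012 and 0.012 m and z of horn_eye in the frame of hook_seat between -0.015 and -0.006 m and angle between horn_eye's own z axis and vertical below 0.2 rad), for 0.2 s.
At the end, for the whole second after the job is handed in: Hook still home (collar over 0.003 rad, bar within 0.25 rad of the foot's long direction); horn hangs by its eye on the bar: eye centre 6-15 mm below its centre line, within 12 mm sideways, 14 to 74 mm from the axis, within 0.2 rad of upright, released, at rest (under 0.05 m/s, 0.5 rad/s) (all of step 2 and value of joint collar above 0.003 rad and y of hook_seat in the frame of pivot between -0.012 and 0.012 m and x of hook_seat in the frame of pivot below 0 m and linear speed of horn below 0.05 m/s and angular speed of horn below 0.5 rad/s); the robot touches nothing.
It fails at once if the robot pushes the swivel hook with more than 20 N (contact force between any of the fingers, the arm and swivel above 20 N).
It fails at once if the shoe horn is pressed on the hook with more than 20 N (contact force between horn and swivel above 20 N).
It fails at once if a bystander is moved by more than 20 mm (distance of any of dish, timer, clothes_peg, polish_tin, spray, brush from where it was at the start of the episode above 0.02 m).
It also fails if it takes over 72 s, if anything falls off the work surface, if the arm or the gripper's body presses on something with over 40 N, if the wrist force passes 120 N, or if a joint passes its speed limit or range.

## Robot

A 7-joint arm with a two-finger parallel gripper is mounted at the origin on the work surface. World frame = base frame: x ahead of the robot, y to its left, z up, the work surface at z = 0. Lengths are in mm, angles in rad, forces in N, time in s.
With the tool pointing down it reaches from about 400 to 875 mm from the base axis. Payload 4.4 kg.
Tool frame: the origin (TCP) lies at the very end of the fingers, on their centre line; the grasp point (between the pads) lies 19 mm behind it; z points along the fingers, y is the line along which they close (so a half turn about z gives the same grasp; the last joint's range is limited). The gripper opens to 85 mm and grips with 20 to 120 N. Pads are 22 mm wide; open, the fingers measure 114 mm over their backs; the gripper's body (76 mm by 85 mm) begins 54 mm behind the grasp point. The pads swing forward as they close: fully open they stand 13 mm farther back than shut.
Start: joints at [-1.198, 0.628, 0.038, 1.517, -0.027, 0.996, -0.02], TCP at [276.134, 588.445, 231.313] pointing down, gripper open.
Joint ranges: [-3.06, 3.06], [-0.37, 2.12], [-1.25, 1.32], [0.18, 2.47], [-1.1, 4.24], [0.23, 1.98], [-2.94, 2.94]. Speed limits (rad/s): [2.57, 2.57, 3.14, 3.14, 3.14, 3.14, 3.14].

## Interface

Orientations are given as [roll, pitch, yaw] about the fixed x, y, z axes, in that order (R = Rz(yaw) Ry(pitch) Rx(roll)).
In Python, from cell import ctrl gives the robot as it stands.
- The arm moves only by the tool step_arm, never from a script. Its argument "series" is a list that holds one entry, the list of rows, each a list of 7 numbers: the turn, a rotation vector about the tool's x, y, z as a fraction of full scale, then the shift along the tool's x, y, z as a fraction of full scale, then the closure, from 0 (fully open) to 1 (shut). In form: [[[ax, ay, az, tx, ty, tz, gripper], ...]]. A call has 1 to 12 rows; each row shifts and turns the commanded pose from where the row before left it, along the tool's axes as they then stand; what a row does not reach is not made up. Full scale, the value 1, is 150 mm for a shift and 45 degrees for a turn. A row lasts 1/10 s, in which the tool goes at most 50 mm and 8.59 degrees, less where a joint would pass 70% of its speed; a pose out of reach is approached as far as the arm can. A call with a number of a shift or a turn outside -1 to 1 is refused whole. A call with a gripper value outside its range is refused whole. The fingers move at their own pace and stop on an object; the grip force is fixed at half the most. Time passes only in rows, so rows that do not move let the fingers close. It gives the time, the measured TCP pose, the force, the opening and the grip force at its end, in the units of the state.
- ctrl.read_state(): the state, without advancing time (a new reading comes with each control period).
- ctrl.get_image(name): name is "scene" or "top" or "wrist"; returns a dict with "img" (400x640x3 uint8, red, green, blue), "fx", "fy", "cx", "cy" (pixels), "R" (3x3) and "t" (3): a world point X has camera coordinates R X + t. Camera axes: x right, y down, z forward; pixel columns grow to the right and rows downward; lengths in mm; the calibration is good to about 2 mm. A picture is of the moment at which its call begins. There is no depth.
- ctrl.finish_job(): hands the job in; it is judged then, once.
Trained networks look in a picture, given as the dict that the camera call returned (one of the last four; its "shot" number tells which), for a name from the list of things; names that differ only in an ending like _2 or _b are one class to them, and where a whole thing is asked for, a point or a joint stands for the part that bears it (a point fixed in the world has none). Each returns a list of dicts, best first, with "score" (0 to 1); they miss things now and then, are a little off and sometimes report something else, mostly with a low value. They report only what shows in the picture. A call takes as long as a camera call. They do not tell look-alikes from the thing itself.
- ctrl.recognise(picture, thing): "centre" ([column, row] in pixels, amid what is visible of it).
The state is a dict: "clock": time; "qpos": joint angles; "qd": joint speeds; "tau": joint torques, N m; "eef_pos": TCP position; "tool_rot": TCP orientation; "force": force on the tool from outside, world axes, zero at the start; "torque": the same for the moment, N m; "width": finger opening in mm; "gripper_force": force on a finger pad.
Only numpy, scipy, OpenCV 4.12 (cv2) and the standard library are available. Lean on these libraries where they do the work, as an engineer would, in place of code of your own. Each camera call takes 0.05 s, during which the arm holds its last target. There are 200 camera calls.

## Working session

There is one attempt and no reset: what is moved stays moved. The work goes in short steps, Python scripts to look and compute and a tool call to move; the robot and the scene stay as the last step left them, time stands still between calls to the robot, and variables do not carry over. Pictures are saved under pics/ and viewed, at most 10 in all, crops included, and the job is handed in when it is done.

Besides the shell and the picture viewer there is one more tool, called after "Request:" by a JSON object that holds its "api" and its "payload", one argument or row to a line. step_arm: Moves the arm, as the interface text tells. Shift numbers are shares of 150 mm and turn numbers shares of 45 degrees, none past 1 either way. Its arguments: {"type":"object","properties":{"series":{"type":"array","items":{"type":"array","items":{"type":"array","items":{"type":"number","minimum":-1,"maximum":1}}}}},"required":["series"]}

```bash
mkdir -p pics
cat > h.py <<'E'
import numpy as np,cv2
from cell import ctrl
from scipy.spatial.transform import Rotation as Ro
def proj(p,X):
    c=np.array(p['R'])@np.array(X,float)+np.array(p['t']); return np.array([p['fx']*c[0]/c[2]+p['cx'],p['fy']*c[1]/c[2]+p['cy']])
def ray(p,u):
    R=np.array(p['R']);t=np.array(p['t']); d=R.T@np.array([(u[0]-p['cx'])/p['fx'],(u[1]-p['cy'])/p['fy'],1]); return -R.T@t,d
def atz(p,u,z):
    o,d=ray(p,u); return o+d*(z-o[2])/d[2]
def save(p,n,crop=None,s=1):
    im=cv2.cvtColor(np.array(p['img']),cv2.COLOR_RGB2BGR)
    if crop: im=im[crop[1]:crop[3],crop[0]:crop[2]]
    cv2.imwrite('pics/'+n,cv2.resize(im,None,fx=s,fy=s,interpolation=cv2.INTER_CUBIC))
E
python3 - <<'E'
from h import *
np.set_printoptions(precision=1,suppress=True)
s=ctrl.read_state();print(s)
a=ctrl.get_image('top');b=ctrl.get_image('scene')
im=np.vstack([a['img'],b['img']])
p=dict(img=im);save(p,'a.png',s=.74)
import pickle;pickle.dump((a,b),open('ab.pkl','wb'))
for n,p in(('top',a),('scene',b)):
  print(n,p['fx'],p['cx'],p['cy'],-np.array(p['R']).T@p['t'],np.array(p['R'])[2])
  for t in ['stand','horn','horn_block','horn_eye','hook_seat','dish','timer','clothes_peg','polish_tin','spray','brush']:
    print(t,[(np.round(d['centre']).tolist(),round(d['score'],2)) for d in ctrl.recognise(p,t)][:4])
E
```

```text
{'clock': 0.0, 'qpos': array([-1.2,  0.6,  0. ,  1.5, -0. ,  1. , -0. ]), 'qd': array([-0., -0.,  0.,  0.,  0., -0., -0.]), 'tau': array([  0. , -56.3,   1.2, -19.3,   0. ,   0. ,  -0. ]), 'eef_pos': array([275.8, 587.9, 230.4]), 'tool_rot': array([-3.1, -0. ,  2.7]), 'force': array([-0.1, -0.6, -0.2]), 'torque': array([ 0., -0.,  0.]), 'gripper_force': 0.0, 'width': 85.61511380427473}
top 424.64656031071996 315.7944286986017 195.97210480617605 [ 402.   -30.8 1311. ] [ 0.1 -0.  -1. ]
stand [([285.0, 207.0], 0.75), ([247.0, 283.0], 0.66)]
horn [([423.0, 243.0], 0.91), ([390.0, 293.0], 0.86)]
horn_block [([365.0, 242.0], 0.98)]
horn_eye [([418.0, 240.0], 0.82), ([391.0, 290.0], 0.73)]
hook_seat [([239.0, 269.0], 0.74), ([281.0, 186.0], 0.6)]
dish [([310.0, 266.0], 0.59), ([354.0, 177.0], 0.23)]
timer [([391.0, 170.0], 0.52), ([284.0, 187.0], 0.38), ([287.0, 211.0], 0.31)]
clothes_peg [([350.0, 180.0], 0.47)]
polish_tin [([190.0, 251.0], 0.75)]
spray [([214.0, 144.0], 0.96)]
brush [([310.0, 144.0], 0.71)]
scene 398.2716392607681 316.42343088880494 197.41070320568105 [1271.2  304.4  712.7] [-0.7 -0.4 -0.6]
stand [([356.0, 238.0], 0.79), ([421.0, 201.0], 0.61), ([480.0, 241.0], 0.38)]
horn [([292.0, 167.0], 0.88), ([244.0, 187.0], 0.72), ([302.0, 163.0], 0.63)]
horn_block [([292.0, 194.0], 0.91)]
horn_eye [([293.0, 168.0], 0.68), ([244.0, 187.0], 0.67)]
hook_seat [([428.0, 152.0], 0.74), ([355.0, 187.0], 0.6), ([265.0, 244.0], 0.45)]
dish [([358.0, 196.0], 0.45), ([295.0, 195.0], 0.41)]
timer [([229.0, 234.0], 0.84)]
clothes_peg [([268.0, 244.0], 0.46)]
polish_tin [([479.0, 239.0], 0.9), ([290.0, 166.0], 0.54)]
spray [([428.0, 309.0], 0.59), ([267.0, 246.0], 0.39)]
brush [([296.0, 279.0], 0.82), ([352.0, 235.0], 0.41)]
```

View pics/a.png

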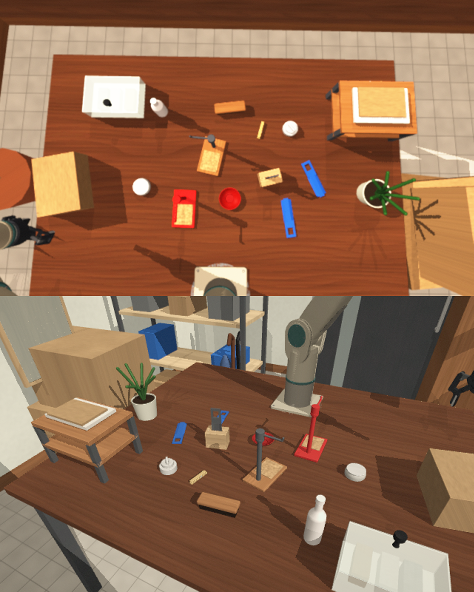

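Run:
```python
from h import *
import pickle
a,b=pickle.load(open('ab.pkl','rb'))
A=cv2.resize(a['img'][120:320,180:460],(800,571),interpolation=cv2.INTER_CUBIC)
save(dict(img=A),'b.png')
B=cv2.resize(b['img'][120:300,200:460],(800,554),interpolation=cv2.INTER_CUBIC)
save(dict(img=B),'c.png')
```

```text
(no output)
```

The overview shows the dark stand at top px (285,207) and the red look-alike at (247,283). The block with the steel horn is at (365,242), and the two blue horns lying flat at (423,243) and (390,293) are look-alikes. Next I check the close crops.

View pics/b.png

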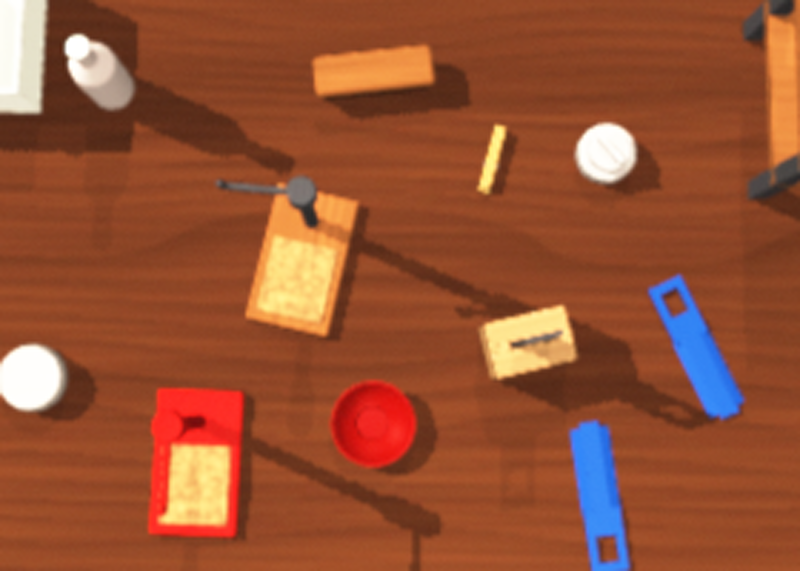

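View pics/c.png

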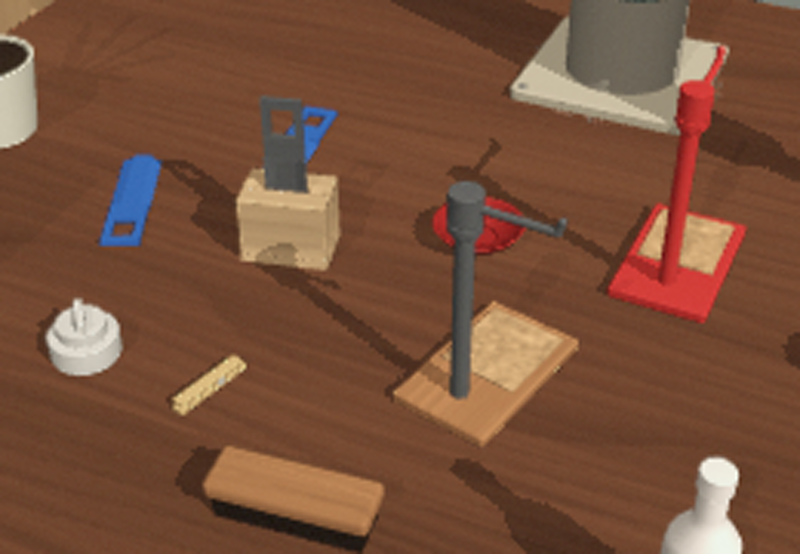

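Crops: the steel horn stands in the block at crop (535,340) in the top view and (283,140) in the scene view. The stand's hook points left (+y), with its tip at crop (220,184) and the head at (302,188). The long end of the foot points down the picture, towards the robot. Now the measurements.

Run:
```python
from h import *
import pickle
np.set_printoptions(precision=1,suppress=True)
a,b=pickle.load(open('ab.pkl','rb'))
f=lambda x,y:(180+(x+.5)/800*280-.5,120+(y+.5)/571*200-.5)
g=lambda x,y:(200+(x+.5)/800*260-.5,120+(y+.5)/554*180-.5)
T=lambda x,y,z:atz(a,f(x,y),z)
print('head',T(302,186,212),'tip',T(220,184,213), 'foot')
for c in[(358,202),(328,336),(247,318)]:print(T(*c,12))
print('scene head',atz(b,g(465,193),212),'tip',atz(b,g(562,226),211),'postbase',atz(b,g(460,395),12))
print('scenefoot',[atz(b,g(*c),12) for c in[(394,393),(484,441),(578,344),(495,303)]])
print('block',[T(*c,70) for c in[(480,327),(568,306),(577,357),(494,379)]])
print('sblock',[atz(b,g(*c),70) for c in[(238,196),(332,205),(340,176),(250,170)]])
print('horn top',T(510,345,166),T(562,335,166)); 
print('s horn top',atz(b,g(261,98),166),atz(b,g(303,99),166),'eye',atz(b,g(282,122),142))
```

```text
head [591.4  36.7 212. ] tip [591.9 111.8 213. ] foot
[609.2 -12.   12. ]
[463.9  17.5  12. ]
[481.9 104.3  12. ]
scene head [590.2  40.1 212. ] tip [598.5 115.9 211. ] postbase [589.4  41.6  12. ]
scenefoot [array([610.1,  -8.2,  12. ]), array([629.2,  78.4,  12. ]), array([489.2, 108.9,  12. ]), array([467.6,  24.8,  12. ])]
block [array([ 472.4, -139.6,   70. ]), array([ 495.1, -229.8,   70. ]), array([ 443.3, -238.6,   70. ]), array([ 419.9, -153.9,   70. ])]
sblock [array([ 488.5, -224.1,   70. ]), array([ 465.3, -138. ,   70. ]), array([ 419.6, -153.1,   70. ]), array([ 446. , -236.2,   70. ])]
horn top [ 450.5 -159.4  166. ] [ 460.5 -208.5  166. ]
s horn top [ 464.6 -205.6  166. ] [ 450.9 -170.6  166. ] eye [ 458.7 -189.1  142. ]
```

```bash
cat >> h.py <<'E'
def plan(wps,grip,vmax=45,amax=8,pose=None):
    """wps: (x,y,z,yaw_deg); prints rows in tool units"""
    s=ctrl.read_state()
    p,R=pose if pose else (np.array(s['eef_pos']),Ro.from_euler('xyz',s['tool_rot']))
    rows=[]
    for w in wps:
        q=np.array(w[:3],float);Q=Ro.from_euler('xyz',[180,0,w[3]],degrees=True)
        rv=(R.inv()*Q).as_rotvec()
        v=w[4] if len(w)>4 else vmax
        n=int(max(np.ceil(np.linalg.norm(q-p)/v),np.ceil(np.degrees(np.linalg.norm(rv))/amax),1))
        for i in range(n):
            R2=R*Ro.from_rotvec(rv*i/n); R3=R*Ro.from_rotvec(rv*(i+.0)/n)
            t=R3.inv().apply((q-p)/n)
            rows.append([round(float(x),4)+0. for x in list(np.degrees(rv/n)/45)+list(t/150)]+[grip])
        p,R=q,Q
    print(len(rows));
    for r in rows: print(r,end=',')
    print()
def st():
    s=ctrl.read_state();print('t %.2f'%s['clock'],np.round(s['eef_pos'],1),np.round(np.degrees(s['tool_rot']),1),'F',np.round(s['force'],1),'w %.1f'%s['width'],'q',np.round(s['qpos'],2))
E
python3 - <<'E'
from h import *
st()
plan([(320,520,300,145),(620,100,300,-3)],1)
E
```

```text
t 1.20 [276.1 588.5 231.3] [180.   -0.  154.9] F [-0.3 -0.  -0.5] w 85.4 q [-1.2   0.63  0.04  1.52 -0.03  1.   -0.02]
22
[0.0, 0.0, 0.073, -0.1529, -0.0963, -0.1526, 1],[0.0, 0.0, 0.073, -0.1582, -0.0874, -0.1526, 1],[0.0, 0.0, 0.073, -0.163, -0.0781, -0.1526, 1],[0.0, 0.0, 0.1731, -0.1708, -0.0603, 0.0, 1],[0.0, 0.0, 0.1731, -0.1774, -0.0366, 0.0, 1],[0.0, 0.0, 0.1731, -0.1807, -0.0123, 0.0, 1],[0.0, 0.0, 0.1731, -0.1807, 0.0123, 0.0, 1],[0.0, 0.0, 0.1731, -0.1773, 0.0367, 0.0, 1],[0.0, 0.0, 0.1731, -0.1707, 0.0604, 0.0, 1],[0.0, 0.0, 0.1731, -0.161, 0.083, 0.0, 1],[0.0, 0.0, 0.1731, -0.1482, 0.104, 0.0, 1],[0.0, 0.0, 0.1731, -0.1328, 0.1232, 0.0, 1],[0.0, 0.0, 0.1731, -0.1148, 0.14, 0.0, 1],[0.0, 0.0, 0.1731, -0.0948, 0.1543, 0.0, 1],[0.0, 0.0, 0.1731, -0.073, 0.1657, 0.0, 1],[0.0, 0.0, 0.1731, -0.0499, 0.1741, 0.0, 1],[0.0, 0.0, 0.1731, -0.0258, 0.1793, 0.0, 1],[0.0, 0.0, 0.1731, -0.0013, 0.1811, 0.0, 1],[0.0, 0.0, 0.1731, 0.0233, 0.1796, 0.0, 1],[0.0, 0.0, 0.1731, 0.0474, 0.1748, 0.0, 1],[0.0, 0.0, 0.1731, 0.0706, 0.1668, 0.0, 1],[0.0, 0.0, 0.1731, 0.0926, 0.1556, 0.0, 1],
```

Request:
{"api": "step_arm", "payload": {
  "series": [
    [[0,0,0.073,-0.153,-0.096,-0.153,1],[0,0,0.073,-0.158,-0.087,-0.153,1],[0,0,0.073,-0.163,-0.078,-0.153,1],[0,0,0.173,-0.171,-0.06,0,1],[0,0,0.173,-0.177,-0.037,0,1],[0,0,0.173,-0.181,-0.012,0,1],[0,0,0.173,-0.181,0.012,0,1],[0,0,0.173,-0.177,0.037,0,1],[0,0,0.173,-0.171,0.06,0,1],[0,0,0.173,-0.161,0.083,0,1],[0,0,0.173,-0.148,0.104,0,1],[0,0,0.173,-0.133,0.123,0,1]]
  ]
}}

```text
clock: 2.4
eef_pos: [462.8, 320.3, 300.3]
tool_rot: [3.141, -0.0, 1.303]
force: [0.5, 0.2, -0.5]
width: 0.1
gripper_force: 0.0
```

Run:
```python
from h import *
st()
plan([(620,100,300,-3)],1)
```

```text
t 2.40 [462.8 320.3 300.3] [180.   -0.   74.6] F [ 0.5  0.2 -0.5] w 0.1 q [-0.95  0.46  0.44  1.68 -0.22  1.05 -0.7 ]
10
[0.0, -0.0001, 0.1725, -0.1138, 0.14, 0.0002, 1],[0.0, -0.0001, 0.1725, -0.0939, 0.1541, 0.0002, 1],[0.0, -0.0001, 0.1725, -0.0722, 0.1654, 0.0002, 1],[0.0, -0.0001, 0.1725, -0.0492, 0.1736, 0.0002, 1],[0.0, -0.0001, 0.1725, -0.0253, 0.1787, 0.0002, 1],[0.0, -0.0001, 0.1725, -0.0009, 0.1804, 0.0002, 1],[0.0, -0.0001, 0.1725, 0.0234, 0.1789, 0.0002, 1],[0.0, -0.0001, 0.1725, 0.0474, 0.1741, 0.0002, 1],[0.0, -0.0001, 0.1725, 0.0705, 0.1661, 0.0002, 1],[0.0, -0.0001, 0.1725, 0.0923, 0.1551, 0.0002, 1],
```

Request:
{"api": "step_arm", "payload": {
  "series": [
    [[0,0,0.173,-0.114,0.14,0,1],[0,0,0.173,-0.094,0.154,0,1],[0,0,0.173,-0.072,0.165,0,1],[0,0,0.173,-0.049,0.174,0,1],[0,0,0.173,-0.025,0.179,0,1],[0,0,0.173,-0.001,0.18,0,1],[0,0,0.173,0.023,0.179,0,1],[0,0,0.173,0.047,0.174,0,1],[0,0,0.173,0.07,0.166,0,1],[0,0,0.173,0.092,0.155,0,1],[0,0,0,0,0,0,1],[0,0,0,0,0,0,1]]
  ]
}}

```text
clock: 3.6
eef_pos: [620.0, 101.2, 299.9]
tool_rot: [-3.141, 0.001, -0.051]
force: [0.1, 0.7, 0.3]
width: -0.4
gripper_force: 0.0
```

Run:
```python
from h import *
import pickle
st()
w=ctrl.get_image('wrist');pickle.dump(w,open('w.pkl','wb'))
save(w,'w1.png')
print(-np.array(w['R']).T@w['t'],proj(w,[589.5,39.8,212]),proj(w,[593,113,213]))
plan([(620,100,185,-3)],1)
```

```text
t 3.60 [620.  101.2 299.9] [-180.     0.    -2.9] F [0.1 0.7 0.3] w -0.4 q [-0.65  0.64  0.79  1.51 -0.48  1.19 -1.4 ]
[699.39276325  97.87755788 441.59465889] [400.02333964 237.77424765] [308.46471371 238.60368751]
3
[-0.0004, 0.0004, 0.0014, 0.0011, 0.0052, 0.2553, 1],[-0.0004, 0.0004, 0.0014, 0.001, 0.0051, 0.2553, 1],[-0.0004, 0.0004, 0.0014, 0.001, 0.0051, 0.2553, 1],
```

View pics/w1.png

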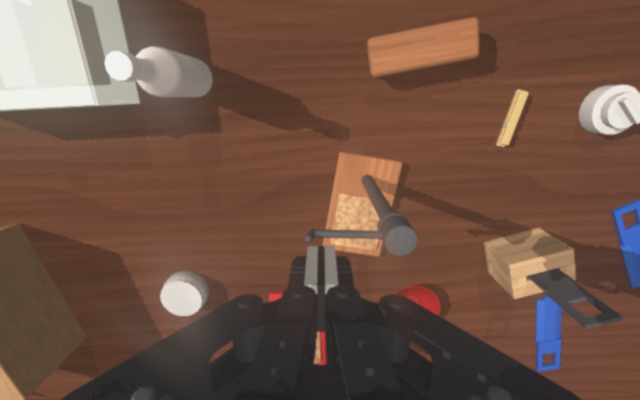

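The wrist picture confirms the model: the head at (400,237) and the hook tip at (311,236) match the predictions within 3 px. I descend beside the bar.

Request:
{"api": "step_arm", "payload": {
  "series": [
    [[0,0,0,0,0.01,0.255,1],[0,0,0,0,0,0.255,1],[0,0,0,0,0,0.255,1],[0,0,0,-0.02,0,0,1],[0,0,0,-0.02,0,0,1],[0,0,0,-0.013,0,0,1],[0,0,0,-0.013,0,0,1],[0,0,0,-0.013,0,0,1],[0,0,0,-0.013,0,0,1]]
  ]
}}

```text
clock: 4.55
eef_pos: [606.5, 100.8, 186.4]
tool_rot: [-3.141, -0.001, -0.051]
force: [-0.5, -0.2, 1.1]
width: 0.1
gripper_force: 0.0
```

Run:
```python
from h import *
st()
```

```text
t 4.55 [606.5 100.8 186.4] [-1.8e+02 -1.0e-01 -2.9e+00] F [-0.5 -0.2  1.1] w 0.1 q [-0.63  0.73  0.72  1.68 -0.57  0.95 -1.31]
```

Request:
{"api": "step_arm", "payload": {
  "series": [
    [[0,0,-0.05,-0.016,-0.004,0,1],[0,0,-0.05,-0.016,-0.004,0,1],[0,0,-0.05,-0.016,-0.004,0,1],[0,0,-0.05,-0.016,-0.004,0,1],[0,0,-0.1,-0.032,-0.0076,0,1]]
  ]
}}

```text
clock: 5.05
eef_pos: [594.0, 103.8, 186.3]
tool_rot: [3.141, -0.005, 0.187]
force: [4.3, 0.8, -0.6]
width: -0.1
gripper_force: 1.9
```

Request:
{"api": "step_arm", "payload": {
  "series": [
    [[0,0,-0.1,-0.032,-0.0076,0,1],[0,0,-0.1,-0.032,-0.0076,0,1],[0,0,-0.1,-0.032,-0.0076,0,1],[0,0,-0.1,-0.032,-0.0076,0,1],[0,0,-0.1,-0.032,-0.0076,0,1],[0,0,-0.1,-0.032,-0.0076,0,1]]
  ]
}}

```text
clock: 5.65
eef_pos: [564.3, 100.6, 186.3]
tool_rot: [3.14, -0.005, 0.66]
force: [2.5, 2.1, 0.7]
width: 0.1
gripper_force: 1.9
```

Run:
```python
from h import *
st()
s=ctrl.read_state()
y=s['tool_rot'][2];er=np.array([-np.sin(y),np.cos(y)]);et=np.array([-np.cos(y),-np.sin(y)])
d=s['eef_pos'][:2]-np.array([589.5,39.8]);print('r',d@er,'t',d@et,'Ft',s['force'][:2]@et,'Fr',s['force'][:2]@er,s['torque'])
p=ctrl.get_image('top')
A=cv2.resize(p['img'][120:260,220:360],(560,560),interpolation=cv2.INTER_CUBIC);save(dict(img=A),'d.png')
```

```text
t 5.65 [564.3 100.6 186.3] [179.9  -0.3  37.8] F [2.5 2.1 0.7] w 0.1 q [-0.56  0.62  0.52  1.8  -0.41  0.82 -0.74]
r 63.45567133733093 t -17.386836277641116 Ft -3.232203946381298 Fr 0.12080496213120287 [ 0.53452277 -0.64299851  0.01004549]
```

View pics/d.png

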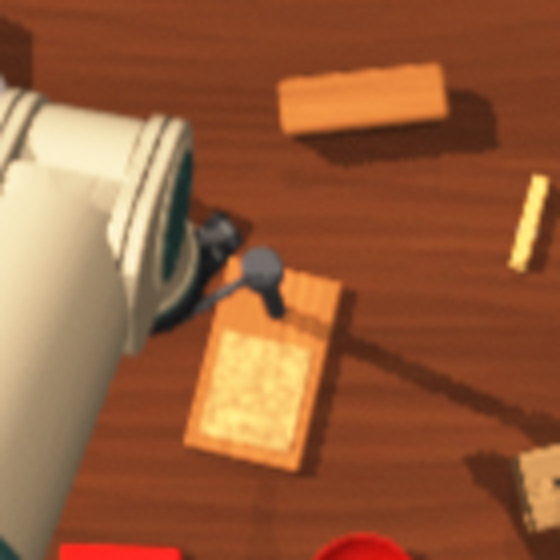

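The hook is following: crop d shows the bar running from the head at (262,270) to about (200,305), roughly 120° in world. I continue and bring the contact slightly inwards.

Request:
{"api": "step_arm", "payload": {
  "series": [
    [[0,0,-0.09,-0.031,0,0,1],[0,0,-0.09,-0.031,0,0,1],[0,0,-0.09,-0.031,0,0,1],[0,0,-0.09,-0.031,0,0,1],[0,0,-0.09,-0.031,0,0,1]]
  ]
}}

```text
clock: 6.2
eef_pos: [546.7, 85.1, 185.8]
tool_rot: [-3.14, -0.003, 1.012]
force: [0.6, 4.6, 1.0]
width: 0.2
gripper_force: 2.2
```

```bash
cat >> h.py <<'E'
def hk():
    st();s=ctrl.read_state()
    y=s['tool_rot'][2];er=np.array([-np.sin(y),np.cos(y)]);et=np.array([-np.cos(y),-np.sin(y)])
    d=s['eef_pos'][:2]-np.array([589.5,39.8]);print('r',d@er,'t',d@et,'Ft',s['force'][:2]@et,'Fr',s['force'][:2]@er,s['torque'])
E
python3 -c "from h import *;hk()"
```

```text
t 6.20 [546.7  85.1 185.8] [-179.9   -0.2   58. ] F [0.6 4.6 1. ] w 0.2 q [-0.48  0.58  0.42  1.85 -0.33  0.78 -0.44]
r 60.315024280715086 t -15.67893581719133 Ft -4.218569343218177 Fr 1.885215580193104 [ 1.09277994  0.00679112 -0.0817841 ]
```

Request:
{"api": "step_arm", "payload": {
  "series": [
    [[0,0,-0.042,-0.0133,-0.003,0,1],[0,0,-0.042,-0.0133,-0.003,0,1],[0,0,-0.042,-0.0133,-0.003,0,1],[0,0,-0.042,-0.0133,-0.003,0,1],[0,0,-0.042,-0.0133,-0.003,0,1]]
  ]
}}

```text
clock: 6.7
eef_pos: [539.6, 76.7, 185.6]
tool_rot: [-3.14, -0.002, 1.175]
force: [-1.2, 5.3, 1.8]
width: -0.0
gripper_force: 2.1
```

Request:
{"api": "step_arm", "payload": {
  "series": [
    [[0,0,-0.02,-0.006,-0.001,0,1],[0,0,-0.02,-0.006,-0.001,0,1],[0,0,-0.02,-0.006,-0.001,0,1]]
  ]
}}

```text
clock: 7.0
eef_pos: [538.1, 73.6, 185.5]
tool_rot: [-3.141, -0.001, 1.222]
force: [-2.1, 4.5, 1.4]
width: -0.2
gripper_force: 2.1
```

Request:
{"api": "step_arm", "payload": {
  "series": [
    [[0,0,-0.02,-0.006,-0.001,0,1],[0,0,-0.02,-0.006,-0.001,0,1],[0,0,-0.02,-0.006,-0.001,0,1]]
  ]
}}

```text
clock: 7.3
eef_pos: [536.6, 71.1, 185.4]
tool_rot: [-3.14, -0.001, 1.269]
force: [-1.1, 5.0, 1.5]
width: 0.2
gripper_force: 2.1
```

```bash
python3 -c "from h import *;hk()"
```

```text
t 7.30 [536.6  71.1 185.4] [-179.9   -0.    72.7] F [-1.1  5.   1.5] w 0.2 q [-0.41  0.56  0.35  1.88 -0.27  0.75 -0.22]
r 59.78833321013859 t -14.215919145213494 Ft -4.44885720944315 Fr 2.533950318510121 [ 1.05324619  0.29447802 -0.03474541]
```

Request:
{"api": "step_arm", "payload": {
  "series": [
    [[0,0,-0.02,-0.006,-0.002,0,1],[0,0,-0.02,-0.006,-0.002,0,1],[0,0,-0.02,-0.006,-0.002,0,1]]
  ]
}}

```text
clock: 7.6
eef_pos: [535.1, 68.9, 185.4]
tool_rot: [-3.141, -0.001, 1.316]
force: [-1.1, 7.2, 1.6]
width: 0.4
gripper_force: 3.2
```

Request:
{"api": "step_arm", "payload": {
  "series": [
    [[0,0,0,-0.003,0,0,1],[0,0,0,0,0,0,1]]
  ]
}}

```text
clock: 7.8
eef_pos: [535.1, 68.9, 185.4]
tool_rot: [-3.141, -0.002, 1.316]
force: [-0.5, 6.0, 1.0]
width: 0.0
gripper_force: 2.8
```

```bash
python3 -c "from h import *;hk()"
```

```text
t 7.80 [535.1  68.9 185.4] [-1.80e+02 -1.00e-01  7.54e+01] F [-0.5  6.   1. ] w 0.0 q [-0.4   0.55  0.33  1.88 -0.26  0.75 -0.18]
r 59.931007625345686 t -14.445552472124401 Ft -5.656889393104884 Fr 2.0298156431247847 [ 1.39312289  0.16989703 -0.01836309]
```

Request:
{"api": "step_arm", "payload": {
  "series": [
    [[0,0,0,-0.005,0,0,1],[0,0,0,0,0,0,1]]
  ]
}}

```text
clock: 8.0
eef_pos: [535.1, 68.7, 185.5]
tool_rot: [-3.141, -0.002, 1.316]
force: [0.1, 7.2, 1.7]
width: -0.1
gripper_force: 3.4
```

Request:
{"api": "step_arm", "payload": {
  "series": [
    [[0,0,0,-0.005,0,0,1],[0,0,0,0,0,0,1]]
  ]
}}

```text
clock: 8.2
eef_pos: [535.1, 68.6, 185.5]
tool_rot: [-3.141, -0.003, 1.317]
force: [0.1, 9.3, 2.2]
width: 0.1
gripper_force: 4.0
```

Request:
{"api": "step_arm", "payload": {
  "series": [
    [[0,0,0,-0.006,0,0,1],[0,0,0,-0.006,0,0,1],[0,0,0,0,0,0,1]]
  ]
}}

```text
clock: 8.5
eef_pos: [534.9, 68.2, 185.6]
tool_rot: [-3.141, -0.005, 1.317]
force: [0.3, 10.5, 1.9]
width: -0.1
gripper_force: 5.3
```

```bash
python3 -c "from h import *;hk()"
```

```text
t 8.50 [534.9  68.2 185.6] [-180.    -0.3   75.5] F [ 0.3 10.5  1.9] w -0.1 q [-0.4   0.55  0.33  1.88 -0.26  0.75 -0.17]
r 59.97340473466461 t -13.8564942430872 Ft -10.25839625919499 Fr 2.3082318826269552 [ 2.29989972 -0.01979677 -0.06591679]
```

Request:
{"api": "step_arm", "payload": {
  "series": [
    [[0,0,0,-0.006,0,0,1],[0,0,0,-0.006,0,0,1],[0,0,0,0,0,0,1],[0,0,0,0,0,0,1]]
  ]
}}

```text
clock: 8.9
eef_pos: [534.8, 67.9, 185.7]
tool_rot: [-3.142, -0.006, 1.318]
force: [1.6, 14.0, 0.4]
width: -0.1
gripper_force: 6.7
```

```bash
python3 -c "from h import *;hk()"
```

```text
t 8.90 [534.8  67.9 185.7] [-180.    -0.4   75.5] F [ 1.6 14.   0.4] w -0.1 q [-0.39  0.55  0.33  1.89 -0.26  0.75 -0.17]
r 59.96457631369372 t -13.534152683139567 Ft -13.959864501350046 Fr 1.940214577800671 [ 2.85089367e+00 -1.84256982e-01 -6.11337900e-04]
```

Request:
{"api": "step_arm", "payload": {
  "series": [
    [[0,0,0,-0.005,0,0,1],[0,0,0,0,0,0,1],[0,0,0,0,0,0,1],[0,0,0,0,0,0,1]]
  ]
}}

```text
clock: 9.3
eef_pos: [534.7, 67.8, 185.7]
tool_rot: [-3.142, -0.007, 1.319]
force: [0.9, 14.8, 0.2]
width: 0.0
gripper_force: 7.3
```

```bash
python3 -c "from h import *;hk()"
```

```text
t 9.30 [534.7  67.8 185.7] [-180.    -0.4   75.6] F [ 0.9 14.8  0.2] w 0.0 q [-0.39  0.55  0.33  1.89 -0.26  0.75 -0.17]
r 59.9968879318059 t -13.447105061395405 Ft -14.519119617981621 Fr 2.7665377341667012 [ 3.16854458 -0.18856749 -0.04181155]
```

Request:
{"api": "step_arm", "payload": {
  "series": [
    [[0,0,0,0.03,0,0,1],[0,0,0,0.1,0,0,1],[0,0,0,0.2,0,0,1],[0,0,0,0,0,-0.3,1],[0,0,0,0,0,-0.3,1],[0,0,0,0,0,-0.3,0.3]]
  ]
}}

```text
clock: 9.9
eef_pos: [546.4, 108.8, 321.6]
tool_rot: [3.141, 0.003, 1.314]
force: [1.5, 0.3, -0.1]
width: 13.3
gripper_force: 0.0
```

Run:
```python
from h import *
st()
plan([(458,-187,315,14.5)],0.3)
```

```text
t 9.90 [546.4 108.8 321.6] [180.    0.2  75.3] F [ 1.5  0.3 -0.1] w 13.3 q [-0.52  0.43  0.4   1.66 -0.18  1.09 -0.32]
8
[0.0003, 0.0004, 0.1689, -0.2572, -0.0088, 0.0062, 0.3],[0.0003, 0.0004, 0.1689, -0.2561, 0.0253, 0.0061, 0.3],[0.0003, 0.0004, 0.1689, -0.2505, 0.059, 0.006, 0.3],[0.0003, 0.0004, 0.1689, -0.2405, 0.0916, 0.006, 0.3],[0.0003, 0.0004, 0.1689, -0.2262, 0.1226, 0.0059, 0.3],[0.0003, 0.0004, 0.1689, -0.208, 0.1514, 0.0058, 0.3],[0.0003, 0.0004, 0.1689, -0.1862, 0.1776, 0.0057, 0.3],[0.0003, 0.0004, 0.1689, -0.161, 0.2007, 0.0056, 0.3],
```

Request:
{"api": "step_arm", "payload": {
  "series": [
    [[0,0,0.169,-0.257,-0.009,0.006,0.25],[0,0,0.169,-0.256,0.025,0.006,0.25],[0,0,0.169,-0.25,0.059,0.006,0.25],[0,0,0.169,-0.24,0.092,0.006,0.25],[0,0,0.169,-0.226,0.123,0.006,0.25],[0,0,0.169,-0.208,0.151,0.006,0.25],[0,0,0.169,-0.186,0.178,0.006,0.25],[0,0,0.169,-0.161,0.2,0.006,0.25],[0,0,0,0,0,0,0.25]]
  ]
}}

```text
clock: 10.8
eef_pos: [455.7, -192.7, 313.8]
tool_rot: [3.137, 0.002, 0.241]
force: [-0.1, -0.7, 0.4]
width: 64.0
gripper_force: 0.0
```

Run:
```python
from h import *
import pickle
st()
w=ctrl.get_image('wrist');t=ctrl.get_image('top');pickle.dump((w,t),open('w2.pkl','wb'))
A=cv2.resize(t['img'][130:250,220:380],(640,480),interpolation=cv2.INTER_CUBIC)
W=w['img'][100:400]
save(dict(img=np.vstack([W[:,:],A[:300]])),'e.png')
```

```text
t 10.80 [ 455.7 -192.7  313.8] [1.797e+02 1.000e-01 1.380e+01] F [-0.1 -0.7  0.4] w 64.0 q [-0.19  0.38  0.74  1.84 -0.29  1.03 -0.66]
```

View pics/e.png

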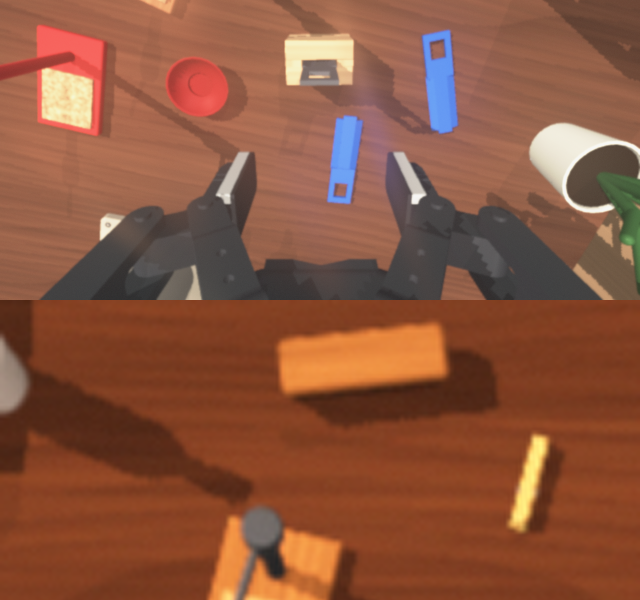

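Wrist view: the head's top edge runs from about (301,184) to (338,184) and the eye is near (320,174). The top view shows the hook now pointing over the foot. One zoomed montage will refine both.

Run:
```python
from h import *
import pickle
np.set_printoptions(precision=1,suppress=True)
w,t=pickle.load(open('w2.pkl','rb'))
B=cv2.resize(w['img'][125:200,270:370],(800,600),interpolation=cv2.INTER_CUBIC)[:, :]
A=cv2.resize(t['img'][170:245,240:315],(600,600),interpolation=cv2.INTER_CUBIC)
save(dict(img=cv2.resize(np.hstack([A,B]),(800,343))),'f.png')
print(atz(w,(301.5,184),166),atz(w,(338.5,184),166),proj(w,[458,-187,142]),[d for d in ctrl.recognise(w,'horn_eye')] if 0 else '')
```

```text
[ 452.3 -174.7  166. ] [ 460.7 -209.   166. ] [315.6 175.3]
```

View pics/f.png

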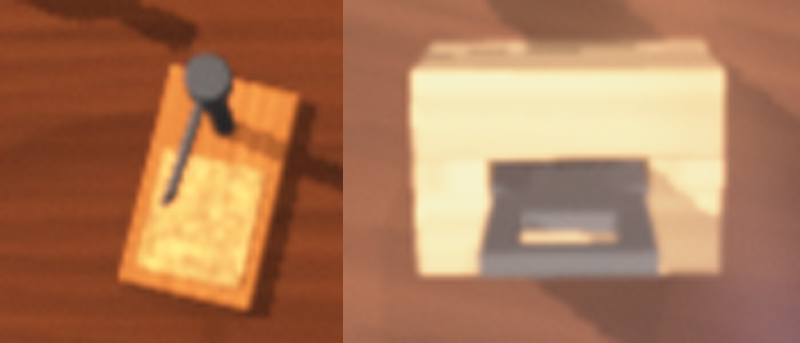

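Run:
```python
from h import *
import pickle
np.set_printoptions(precision=1,suppress=True)
w,t=pickle.load(open('w2.pkl','rb'))
k=4.571
W=lambda x,y:((x-343)/k+270-.4,y/k+125-.4)
T=lambda x,y:(x/k+240-.4,y/k+170-.4)
a,b=atz(w,W(481,268),166),atz(w,W(658,268),166);m=(a+b)/2
print(a,b,m,np.linalg.norm(a-b),np.degrees(np.arctan2(*(a-b)[[1,0]])))
e=atz(w,W(569,228),142);print('eye',e)
h,tp=atz(t,T(209,76),212),atz(t,T(169,201),213);d=tp-h
print(h,tp,np.hypot(*d[:2]),np.degrees(np.arctan2(d[1],d[0])))
mid=atz(t,T(183,160),203.5)-h;print(np.degrees(np.arctan2(mid[1],mid[0])))
print('block far', [atz(w,W(*c),70) for c in [(410,68),(724,68),(418,274),(720,274)]])
plan([(456.5,-190.5,185,14.2)],.25)
```

```text
[ 452.7 -173.   166. ] [ 461.4 -208.9  166. ] [ 457.  -190.9  166. ] 36.912067958501424 103.68532290151852
eye [ 459.7 -190.2  142. ]
[587.7  36.8 212. ] [515.2  57.7 213. ] 75.4079307734793 163.8722263605268
163.30852740637997
block far [array([ 475.2, -143. ,   70. ]), array([ 495., -224.,   70.]), array([ 420.2, -156.6,   70. ]), array([ 440.1, -238.2,   70. ])]
3
[0.0004, 0.0004, 0.0015, -0.0046, 0.006, 0.2849, 0.25],[0.0004, 0.0004, 0.0015, -0.0047, 0.0061, 0.2849, 0.25],[0.0004, 0.0004, 0.0015, -0.0047, 0.0062, 0.2849, 0.25],
```

Request:
{"api": "step_arm", "payload": {
  "series": [
    [[0,0,-0.008,0.0,-0.006,0.27,0.25],[0.002,0,0,0.006,-0.006,0.27,0.25],[0,0,0,0,0,0.27,0.25],[0,0,0,0,0,0.27,0.25],[0,0,0,0,0,0.22,0.25],[0,0,0,0,0,0,0.25]]
  ]
}}

```text
clock: 11.5
eef_pos: [456.6, -181.2, 114.7]
tool_rot: [-3.135, 0.007, 0.263]
force: [-0.7, 0.6, -0.4]
width: 63.9
gripper_force: 0.0
```

Run:
```python
from h import *
st()
w=ctrl.get_image('wrist')
s=ctrl.read_state()
print(proj(w,s['eef_pos']))
save(dict(img=w['img'][100:400,160:480]),'g.png',s=2)
plan([(457.5,-190.5,118,14)],.25)
```

```text
t 11.50 [ 456.6 -181.2  114.7] [-179.6    0.4   15. ] F [-0.7  0.6 -0.4] w 63.9 q [-0.01  0.65  0.5   2.06 -0.57  0.58 -0.41]
[325.22454919 262.92865366]
1
[-0.0053, 0.0044, 0.0224, -0.0171, 0.0511, -0.0073, 0.25],
```

View pics/g.png

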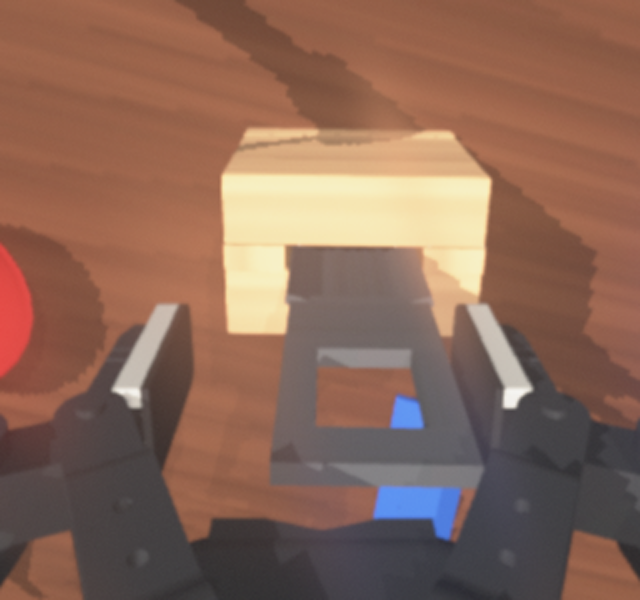

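The horn sits right of the finger midpoint by about 9 mm (head centre near (370,400), finger midpoint near (323,350)). I settle, then correct.

Request:
{"api": "step_arm", "payload": {
  "series": [
    [[0,0,0,0,0,0,0.25],[0,0,0,0,0,0,0.25]]
  ]
}}

```text
clock: 11.75
eef_pos: [460.2, -184.1, 119.9]
tool_rot: [3.141, -0.003, 0.261]
force: [0.2, -0.6, 0.4]
width: 64.3
gripper_force: 0.0
```

Run:
```python
from h import *
st()
w=ctrl.get_image('wrist')
np.set_printoptions(precision=1,suppress=True)
print(-np.array(w['R']).T@w['t'])
plan([(457.5,-190.5,118,14)],.25)
g=lambda x,y:(160+x/2-.25,100+y/2-.25)
# image g taken at slightly different pose; check edges in new image
im=cv2.cvtColor(w['img'],cv2.COLOR_RGB2GRAY)
for r in (330,337,343): print(r,im[r,290:410:1].tolist() if r==337 else '')
save(dict(img=w['img'][200:400,200:440]),'g2.png',s=2)
```

```text
t 11.75 [ 460.2 -184.1  119.9] [180.   -0.2  15. ] F [ 0.2 -0.6  0.4] w 64.3 q [-0.01  0.64  0.51  2.06 -0.57  0.58 -0.41]
[ 536.5 -162.9  261.9]
1
[0.0002, -0.0037, 0.0211, -0.0275, 0.037, 0.0124, 0.25],
330 
337 [107, 108, 106, 106, 105, 105, 104, 105, 106, 107, 107, 107, 106, 107, 105, 104, 105, 106, 106, 105, 106, 106, 106, 107, 106, 107, 108, 107, 107, 108, 108, 109, 109, 109, 110, 109, 110, 109, 109, 107, 109, 109, 109, 108, 108, 109, 109, 109, 108, 109, 109, 108, 108, 110, 109, 111, 120, 124, 132, 134, 137, 137, 139, 138, 136, 136, 136, 137, 135, 136, 135, 133, 132, 133, 134, 136, 136, 133, 131, 131, 131, 131, 131, 131, 130, 131, 129, 126, 126, 124, 125, 126, 125, 126, 125, 125, 124, 118, 108, 108, 110, 110, 109, 111, 110, 109, 108, 107, 108, 105, 96, 81, 76, 77, 76, 76, 77, 76, 76, 77]
343
```

Request:
{"api": "step_arm", "payload": {
  "series": [
    [[0,0,0.02,-0.02,0.04,0,0.25],[0,0,0,0,0,0,0.25],[0,0,0,0,0,0,0.6],[0,0,0,0,0,0,0.8],[0,0,0,0,0,0,1],[0,0,0,0,0,0,1],[0,0,0,0,0,0,1]]
  ]
}}

```text
clock: 12.5
eef_pos: [457.6, -190.6, 118.5]
tool_rot: [-3.14, -0.001, 0.244]
force: [-1.2, 0.8, 6.3]
width: 36.8
gripper_force: 59.3
```

Run:
```python
from h import *
st()
w=ctrl.get_image('wrist')
save(dict(img=w['img'][150:400,180:460]),'k.png',s=2)
plan([(457.5,-190.5,240,14)],1)
```

```text
t 12.50 [ 457.6 -190.6  118.5] [-179.9   -0.    14. ] F [-1.2  0.8  6.3] w 36.8 q [-0.    0.64  0.51  2.06 -0.57  0.58 -0.41]
3
[-0.0006, -0.0002, 0.0, 0.0001, -0.0006, -0.27, 1],[-0.0006, -0.0002, 0.0, 0.0, -0.0004, -0.27, 1],[-0.0006, -0.0002, 0.0, 0.0, -0.0003, -0.27, 1],
```

View pics/k.png

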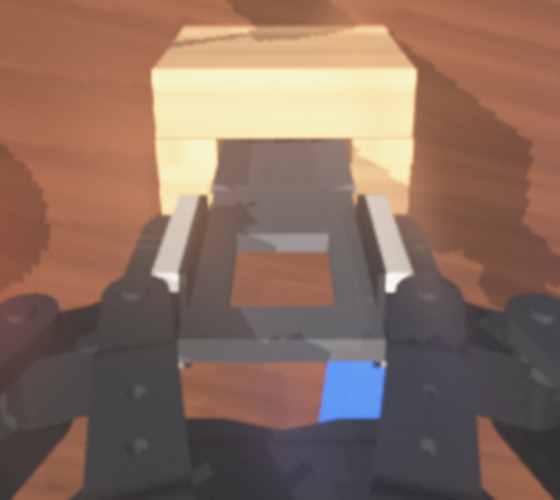

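Firmly gripped: width 36.8, the pads straddle the head, and the eye spans (232–337, 233–306) in the crop. I fit the eye pose relative to the tool.

Run:
```python
from h import *
from scipy.optimize import least_squares
np.set_printoptions(precision=2,suppress=True)
w=ctrl.get_image('wrist');s=ctrl.read_state()
P=np.array(s['eef_pos']);R=Ro.from_euler('xyz',s['tool_rot'])
pts=[((2.5,-19,24),(180,340)),((2.5,19,24),(385,340)),((2.5,-11,14),(231,306)),((2.5,11,14),(337,306)),((2.5,-11,-14),(237,233)),((2.5,11,-14),(328,233)),((-2.5,-19,24),(182,361)),((-2.5,19,24),(384,361))]
# horn local: x fwd (tool x), y -> tool y, z up = -tool z
def loc(v,p):
    x0,y0,z0,l=v; q=np.array([p[0]*np.cos(l)+p[2]*np.sin(l)+x0, p[1]+y0, -(p[2]*np.cos(l)-p[0]*np.sin(l))+z0]);return P+R.apply(q)
f=lambda v:np.concatenate([proj(w,loc(v,p))-(np.array(u)/2+[180-.25,150-.25]) for p,u in pts])
r=least_squares(f,[0,0,-24,0]);print(r.x,r.fun)
print('eye world',loc(r.x,(0,0,0)))
r2=least_squares(lambda v:f([v[0],v[1],-142+P[2],v[2]]),[0,0,0]);print('z fixed',r2.x,np.abs(r2.fun).max())
```

```text
[ -1.17  -0.55 -20.36  -0.01] [ 0.55 -0.11  0.06 -0.18 -1.32 -0.1   0.32 -0.14  0.3   0.03 -0.03 -0.
  0.25  0.29 -0.14  0.22]
eye world [ 456.29 -190.38  138.89]
z fixed [ 0.85 -0.56  0.01] 2.125280186571672
```

Run:
```python
from h import *
plan([(457.5,-190.5,150,14,15),(457.5,-190.5,240,14,35),(478.2,68.9,240,-15.5,35)],1)
```

```text
14
[-0.0005, -0.0002, 0.0, 0.0, -0.0004, -0.0699, 1],[-0.0005, -0.0002, 0.0, -0.0001, -0.0003, -0.0699, 1],[-0.0005, -0.0002, 0.0, -0.0001, -0.0003, -0.0699, 1],[0.0, 0.0, 0.0, 0.0, 0.0, -0.2, 1],[0.0, 0.0, 0.0, 0.0, 0.0, -0.2, 1],[0.0, 0.0, 0.0, 0.0, 0.0, -0.2, 1],[0.0, 0.0, 0.0819, 0.069, -0.2056, 0.0, 1],[0.0, 0.0, 0.0819, 0.0557, -0.2096, 0.0, 1],[0.0, 0.0, 0.0819, 0.0421, -0.2127, 0.0, 1],[0.0, 0.0, 0.0819, 0.0283, -0.215, 0.0, 1],[0.0, 0.0, 0.0819, 0.0144, -0.2164, 0.0, 1],[0.0, 0.0, 0.0819, 0.0005, -0.2169, 0.0, 1],[0.0, 0.0, 0.0819, -0.0135, -0.2164, 0.0, 1],[0.0, 0.0, 0.0819, -0.0274, -0.2151, 0.0, 1],
```

Request:
{"api": "step_arm", "payload": {
  "series": [
    [[0,0,0,0,0,-0.07,1],[0,0,0,0,0,-0.07,1],[0,0,0,0,0,-0.07,1],[0,0,0,0,0,-0.2,1],[0,0,0,0,0,-0.2,1],[0,0,0,0,0,-0.2,1],[0,0,0,0,0,0,1]]
  ]
}}

```text
clock: 13.3
eef_pos: [459.5, -192.0, 243.7]
tool_rot: [3.139, -0.007, 0.244]
force: [0.7, -0.8, -1.6]
width: 37.1
gripper_force: 60.5
```

Request:
{"api": "step_arm", "payload": {
  "series": [
    [[0,0,0.082,0.069,-0.206,0,1],[0,0,0.082,0.056,-0.21,0,1],[0,0,0.082,0.042,-0.213,0,1],[0,0,0.082,0.028,-0.215,0,1],[0,0,0.082,0.014,-0.216,0,1],[0,0,0.082,0,-0.217,0,1],[0,0,0.082,-0.013,-0.216,0,1],[0,0,0.082,-0.027,-0.215,0,1],[0,0,0,0,0,0,1],[0,0,0,0,0,0,1],[0,0,0,0,0,0,1],[0,0,0,0,0,0,1]]
  ]
}}

```text
clock: 14.5
eef_pos: [477.8, 67.6, 240.1]
tool_rot: [-3.14, 0.001, -0.273]
force: [0.9, -0.7, -0.4]
width: 36.8
gripper_force: 60.8
```

Run:
```python
from h import *
import pickle
st()
w=ctrl.get_image('wrist');b=ctrl.get_image('scene');s=ctrl.read_state();pickle.dump((w,b,s),open('w3.pkl','wb'))
A=cv2.resize(w['img'][40:400,110:530],(640,549))
save(dict(img=A),'l.png')
print(proj(w,[589.5,39.8,212]),proj(w,[514,58.5,213.5]))
plan([(478.2,68.9,182,-15.5,35)],1)
```

```text
t 14.50 [477.8  67.6 240.1] [-179.9    0.   -15.6] F [ 0.9 -0.7 -0.4] w 36.8 q [-0.78  0.51  0.87  1.97 -0.5   0.89 -1.5 ]
[314.91232554  18.97514785] [319.97953277 177.73389392]
2
[-0.0009, 0.0005, -0.0014, -0.0002, -0.0036, 0.1939, 1],[-0.0009, 0.0005, -0.0014, -0.0003, -0.0037, 0.1939, 1],
```

View pics/l.png

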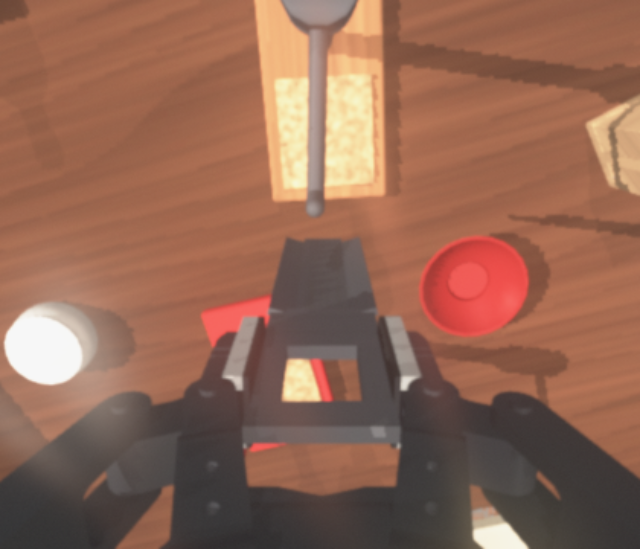

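The tip is at crop (315,205), i.e. full px (316.7,174.5). The bar runs nearly vertically at column 317–319 and the eye centre is at column 320, so alignment is within about 1 mm. I compute the insertion distance.

Run:
```python
from h import *
import pickle
np.set_printoptions(precision=1,suppress=True)
w,b,s=pickle.load(open('w3.pkl','rb'))
P=np.array(s['eef_pos']);R=Ro.from_euler('xyz',s['tool_rot'])
k=1.5238;U=lambda x,y:(110+x/k-.2,40+y/k-.2)
loc=lambda X:R.inv().apply(X-P)
print('tip',loc(atz(w,U(315,203),213)),'bar',loc(atz(w,U(319,60),203)))
# eye from near-face edges (x=+2.5): center avg of +14/-14
for z0 in(-20.4,-23.5):
  for h,row,cs in((24,428,(247,400)),(14,402,(281,361)),(-14,358,(284,358))):
    print(z0,h,[loc(atz(w,U(c,row),P[2]-z0+h)) for c in cs])
```

```text
tip [39.7 -2.6 27.2] bar [88.5 -1.1 37.1]
-20.4 24 [array([  0.1, -18.6, -44.4]), array([  0.1,  18.8, -44.4])]
-20.4 14 [array([  0.3, -11.1, -34.4]), array([  0.3,  10.1, -34.4])]
-20.4 -14 [array([ -3.6, -12.4,  -6.4]), array([-3.6, 11.4, -6.4])]
-23.5 24 [array([  2.7, -18. , -47.5]), array([  2.6,  18.2, -47.5])]
-23.5 14 [array([  2.6, -10.8, -37.5]), array([  2.6,   9.8, -37.5])]
-23.5 -14 [array([ -1.7, -12.2,  -9.5]), array([-1.7, 11.1, -9.5])]
```

Request:
{"api": "step_arm", "payload": {
  "series": [
    [[0,0,0,0,-0.013,0.19,1],[0,0,0,0,0,0.19,1],[0,0,0,0,0,0,1],[0,0,0,0.1,0,0,1],[0,0,0,0,0,0,1],[0,0,0,0,0,0,1],[0,0,0,0,0,0,1],[0,0,0,0,0,0,1]]
  ]
}}

```text
clock: 15.4
eef_pos: [492.6, 67.0, 183.4]
tool_rot: [-3.14, 0.001, -0.271]
force: [0.1, 0.5, -1.7]
width: 37.0
gripper_force: 60.9
```

```bash
cat >> h.py <<'E'
def rel():
    st();s=ctrl.read_state();d=np.array(s['eef_pos'])[:2]-[531.2,54.2];e=np.array([-.9636,.2672])
    print('r',60+d@e,'lat',d@[e[1],-e[0]])
E
python3 -c "from h import *;rel()"
```

```text
t 15.40 [492.6  67.  183.4] [-1.799e+02  1.000e-01 -1.550e+01] F [ 0.1  0.5 -1.7] w 37.0 q [-0.7   0.6   0.78  2.   -0.6   0.78 -1.41]
r 100.62865641109545 lat 2.011396272878051
```

Request:
{"api": "step_arm", "payload": {
  "series": [
    [[0,0,0,0.04,0,0,1],[0,0,0,0.04,0,0,1],[0,0,0,0.04,0,0,1],[0,0,0,0,0,0,1]]
  ]
}}

```text
clock: 15.8
eef_pos: [511.6, 61.4, 183.1]
tool_rot: [-3.141, -0.001, -0.271]
force: [0.2, 0.5, -1.9]
width: 36.8
gripper_force: 60.9
```

Request:
{"api": "step_arm", "payload": {
  "series": [
    [[0,0,0,0.03,0,0,1],[0,0,0,0.03,0,0,1],[0,0,0,0,0,0,1]]
  ]
}}

```text
clock: 16.1
eef_pos: [519.8, 59.2, 183.1]
tool_rot: [-3.14, -0.0, -0.271]
force: [-0.9, -0.5, -1.4]
width: 36.8
gripper_force: 60.9
```

Request:
{"api": "step_arm", "payload": {
  "series": [
    [[0,0,0,0.03,0,0,1],[0,0,0,0.03,0,0,1],[0,0,0,0,0,0,1]]
  ]
}}

```text
clock: 16.4
eef_pos: [528.5, 56.9, 183.1]
tool_rot: [-3.14, -0.0, -0.271]
force: [0.1, -0.9, -0.7]
width: 36.9
gripper_force: 60.9
```

```bash
python3 -c "from h import *;rel()"
```

```text
t 16.40 [528.5  56.9 183.1] [-179.9   -0.   -15.5] F [ 0.1 -0.9 -0.7] w 36.9 q [-0.65  0.64  0.77  1.91 -0.6   0.83 -1.4 ]
r 63.337833182479905 lat 1.8780570993428283
```

Request:
{"api": "step_arm", "payload": {
  "series": [
    [[0,0,0,0.045,0,0,1],[0,0,0,0.04,0,0,1],[0,0,0,0,0,0,1],[0,0,0,0,0,0.03,1],[0,0,0,0,0,0.03,1],[0,0,0,0,0,0,1]]
  ]
}}

```text
clock: 17.0
eef_pos: [539.1, 54.0, 173.1]
tool_rot: [-3.141, 0.003, -0.271]
force: [-0.5, 0.8, -2.0]
width: 36.9
gripper_force: 60.9
```

Request:
{"api": "step_arm", "payload": {
  "series": [
    [[0,0,0,0,0,0.01,1],[0,0,0,0,0,0.01,1],[0,0,0,0,0,0,1]]
  ]
}}

```text
clock: 17.3
eef_pos: [539.8, 53.8, 170.9]
tool_rot: [-3.14, 0.001, -0.271]
force: [1.1, 0.4, -1.8]
width: 36.7
gripper_force: 60.9
```

```bash
python3 -c "from h import *;rel()"
```

```text
t 17.30 [539.8  53.8 170.9] [-1.799e+02  1.000e-01 -1.550e+01] F [ 1.1  0.4 -1.8] w 36.7 q [-0.62  0.67  0.75  1.9  -0.62  0.82 -1.38]
r 51.57664276463146 lat 1.948499782373436
```

Request:
{"api": "step_arm", "payload": {
  "series": [
    [[0,0,0,0,0,0.008,1],[0,0,0,0,0,0.008,1],[0,0,0,0,0,0,1],[0,0,0,0,0,0,1]]
  ]
}}

```text
clock: 17.7
eef_pos: [539.9, 53.8, 168.6]
tool_rot: [-3.14, 0.001, -0.271]
force: [0.7, -1.0, -2.3]
width: 36.9
gripper_force: 60.9
```

Request:
{"api": "step_arm", "payload": {
  "series": [
    [[0,0,0,0,0,0.006,1],[0,0,0,0,0,0,1],[0,0,0,0,0,0,1]]
  ]
}}

```text
clock: 18.0
eef_pos: [540.0, 53.8, 167.7]
tool_rot: [-3.14, 0.001, -0.271]
force: [-0.5, 0.0, -2.0]
width: 36.7
gripper_force: 60.9
```

Request:
{"api": "step_arm", "payload": {
  "series": [
    [[0,0,0,0,0,0.006,1],[0,0,0,0,0,0,1],[0,0,0,0,0,0,1]]
  ]
}}

```text
clock: 18.3
eef_pos: [539.9, 53.8, 166.8]
tool_rot: [-3.14, 0.001, -0.271]
force: [0.4, -1.0, -1.5]
width: 36.8
gripper_force: 60.9
```

Request:
{"api": "step_arm", "payload": {
  "series": [
    [[0,0,0,0,0,0.006,1],[0,0,0,0,0,0,1],[0,0,0,0,0,0,1]]
  ]
}}

```text
clock: 18.6
eef_pos: [540.1, 53.7, 166.0]
tool_rot: [-3.14, 0.001, -0.271]
force: [0.7, -0.5, -0.4]
width: 36.9
gripper_force: 60.9
```

Request:
{"api": "step_arm", "payload": {
  "series": [
    [[0,0,0,0,0,0.006,1],[0,0,0,0,0,0,1],[0,0,0,0,0,0,1]]
  ]
}}

```text
clock: 18.9
eef_pos: [540.1, 53.8, 165.3]
tool_rot: [-3.14, 0.001, -0.271]
force: [-1.6, 0.1, 2.4]
width: 37.0
gripper_force: 61.0
```

Request:
{"api": "step_arm", "payload": {
  "series": [
    [[0,0,0,0,0,-0.003,1],[0,0,0,0,0,0,0.5],[0,0,0,0,0,0,0.4],[0,0,0,0,0,0,0.3],[0,0,0,0,0,0,0.25],[0,0,0,0,0,0,0.25],[0,0,0,0,0,0,0.25],[0,0,0,0,0,0,0.25],[0,0,0,0,0,0,0.25]]
  ]
}}

```text
clock: 19.8
eef_pos: [540.0, 53.8, 165.5]
tool_rot: [-3.14, 0.001, -0.271]
force: [0.5, 0.6, -0.0]
width: 63.8
gripper_force: 0.0
```

Run:
```python
from h import *
rel()
w=ctrl.get_image('wrist')
d=ctrl.recognise(w,'horn_eye');print([(np.round(x['centre'],0),round(x['score'],2)) for x in d][:3])
s=ctrl.read_state();R=Ro.from_euler('xyz',s['tool_rot'])
print(proj(w,s['eef_pos']+R.apply([0,0,-24])),proj(w,[543.5,51.5,189.5]))
```

```text
t 19.80 [540.   53.8 165.5] [-179.9    0.   -15.5] F [ 0.5  0.6 -0. ] w 63.8 q [-0.61  0.68  0.74  1.9  -0.62  0.81 -1.38]
r 51.45437392862527 lat 1.9492687273452383
[(array([632., 285.]), 0.89), (array([314., 301.]), 0.87)]
[322.17479051 289.34389005] [324.99090325 281.3876883 ]
```

Request:
{"api": "step_arm", "payload": {
  "series": [
    [[0,0,0,0,0,-0.1,0.25],[0,0,0,0,0,-0.15,0.25],[0,0,0,0,0,-0.2,0.25],[0,0,0,0,0,-0.3,0.25],[0,0,0,0,0,-0.3,0.25],[0,0,0,0,0,0,0.25],[0,0,0,0,0,0,0.25],[0,0,0,0,0,0,0.25]]
  ]
}}

```text
clock: 20.7
eef_pos: [539.2, 53.9, 321.9]
tool_rot: [-3.141, 0.003, -0.271]
force: [0.1, 0.7, -0.8]
width: 64.0
gripper_force: 0.0
```

Run:
```python
from h import *
np.set_printoptions(precision=1,suppress=True)
rel()
for i in range(2):
  w=ctrl.get_image('wrist');b=ctrl.get_image('scene')
  for n,p in(('w',w),('s',b)):
    print(n,'pred',proj(p,[540,53.5,189.5]),[(np.round(x['centre'],0),round(x['score'],2)) for x in ctrl.recognise(p,'horn_eye')][:4],'horn',proj(p,[540,53.5,135]),[(np.round(x['centre'],0),round(x['score'],2)) for x in ctrl.recognise(p,'horn')][:4])
```

```text
t 20.70 [539.2  53.9 321.9] [-179.9    0.2  -15.5] F [ 0.1  0.7 -0.8] w 64.0 q [-0.7  0.5  0.9  1.7 -0.4  1.1 -1.5]
r 52.22901451299873 lat 1.8565165718870893
w pred [321.7 188.1] [(array([553., 241.]), 0.92), (array([318., 181.]), 0.79)] horn [321.5 174. ] [(array([551., 240.]), 0.98), (array([622., 124.]), 0.96), (array([316., 183.]), 0.93)]
s pred [364.1 180.6] [(array([364., 195.]), 0.94), (array([242., 185.]), 0.86), (array([294., 163.]), 0.53)] horn [363.  199.3] [(array([244., 185.]), 0.91), (array([363., 200.]), 0.8), (array([296., 164.]), 0.69), (array([263., 245.]), 0.42)]
w pred [321.3 188.8] [(array([552., 237.]), 0.93), (array([620., 121.]), 0.91), (array([317., 184.]), 0.84)] horn [321.2 174.7] [(array([315., 182.]), 0.92), (array([619., 122.]), 0.73), (array([549., 240.]), 0.68)]
s pred [364.1 180.6] [(array([366., 200.]), 0.97), (array([243., 186.]), 0.79), (array([294., 166.]), 0.61), (array([480., 241.]), 0.24)] horn [363.  199.3] [(array([244., 182.]), 0.91), (array([363., 199.]), 0.59), (array([294., 281.]), 0.57), (array([295., 167.]), 0.46)]
```

Request:
{"api": "step_arm", "payload": {
  "series": [
    [[0,0,0,0,0,0,0.25],[0,0,0,0,0,0,0.25],[0,0,0,0,0,0,0.25],[0,0,0,0,0,0,0.25],[0,0,0,0,0,0,0.25],[0,0,0,0,0,0,0.25],[0,0,0,0,0,0,0.25],[0,0,0,0,0,0,0.25],[0,0,0,0,0,0,0.25],[0,0,0,0,0,0,0.25],[0,0,0,0,0,0,0.25],[0,0,0,0,0,0,0.25]]
  ]
}}

```text
clock: 22.5
eef_pos: [540.0, 53.6, 323.0]
tool_rot: [-3.14, 0.001, -0.271]
force: [0.5, 0.1, -0.2]
width: 63.8
gripper_force: 0.0
```

Run:
```python
from h import *
im=[]
for i in range(12):
    im.append(ctrl.get_image('scene')['img'][160:240,330:400].astype(int))
print([int(np.abs(a-im[0]).max()) for a in im])
print(ctrl.finish_job())
```

```text
[0, 8, 9, 9, 9, 10, 9, 9, 9, 8, 8, 8]
the job is handed in; nothing more can be done
None
```

I pushed the hook against its stop with a 14.5 N sideways push about 60 mm from the axis, hung the steel shoe horn on it at rest, pulled the arm clear and handed the job in at about 23 s; the hand-in returned no verdict, and the collar turn was judged from force alone.

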